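# Nudge the drill template onto its locating pins

### The job

The aluminium drill template lies loose on top of the two locating pins of the drilling fixture and on its loading ledge. Without ever picking it up or tipping it over, push it sideways with the fingertips until both of its large holes drop over the two pins and it lies flat, fully down on the fixture base. Leave the screw tin, the red pencil and the sanding block where they are.

Things in the scene. Friction and masses are not known exactly. Their poses are not given: they have to be found in the camera images.
- fixture: Drilling fixture fixed to the bench: pale plywood base, dark fence, dark loading ledge, two brass pins. Origin: midway between the pins, at bench level, z up. Base top 12 mm above the bench, x -45 to +55, y -78 to +146 mm. Pins at x 0, y -30 and +30 mm. The seated template has its origin at x 0, y 0, z 12 mm, long side along y, trailing short edge at y +70 mm.
- pin_ledge (a point): Top of the brass pin nearer the ledge, at x 0, y +30, z 20 mm of the fixture (the other pin is alike at y -30). Pins: 12 mm diameter, tops 8 mm above the base, flat 7 mm across, upper 3 mm tapered. Axes as the fixture's.
- fence_face (a point): Top edge of the fence's inner face, at x +35.5, y 0, z 38 mm of the fixture. The fence runs along y over the whole base, on its +x side, 18 mm thick. A template held against it has its holes 0.5 mm from the line of the pins. Axes as the fixture's.
- ledge_step (a point): Edge of the loading ledge, at x 0, y +73, z 20 mm of the fixture. The ledge's flat top, level with the pin tops, runs from here to y +145 mm, x -45 to +35.5 mm. A template pushed along the fence towards -y leaves the ledge here and drops 8 mm over the pins. Axes as the fixture's.
- plate: Drill template: loose aluminium plate 70 (x) x 140 (y) x 12 (z) mm, 0.3 kg. Origin: centre of its underside. Two large through holes, 15 mm, at x 0, y -30 and +30 mm; six small brass bushings are details. Starts 20 mm above the bench on pins and ledge, 15-30 mm to +y of its seated place, 5-20 mm from the fence, turned up to 0.1 rad to the fixture.
- screw_tin: Round grey metal tin, 67 mm diameter, 32 mm high, on the bench off the far (-y) end of the fixture; origin at the centre of its underside. Not to be moved.
- pencil_red: Red pencil 177 mm long along its x, 8 mm high, lying on the bench on the fence's side of the ledge end; origin at the centre of its underside. Not to be moved.
- sand_block: Red sanding block with cork sole 46 x 110 x 40 mm (long along its y), on the bench off the far (-y) end of the fixture, beside the tin; origin at the centre of its underside. Not to be moved.
Not all that is in view belongs to the job. There is more than one size of the plate; the one meant has the size given above.

How it is judged:
By the outcome, as a careful person would: the job done as asked, in the order asked, and still so for the second after the job is handed in, with the robot touching nothing.
It also fails if it takes over 45 s, if anything falls off the work surface, if the arm or the gripper's body presses on something with over 40 N, if the wrist force passes 120 N, or if a joint passes its speed limit or range.

### The arm

A 6-joint arm with a two-finger parallel gripper is mounted at the origin on a cart in front of the work surface, level with it; the furniture and walls round the work are solid. World frame = base frame: x ahead of the robot, y to its left, z up, the work surface at z = 0. Lengths are in m, angles in rad, forces in N, time in s.
With the tool pointing down it reaches from about 0.35 to 0.975 m from the base axis. Payload 7.1 kg.
Tool frame: the origin (TCP) lies midway between the tips of the shut fingers; the grasp point (between the pads) lies 19 mm behind it; z points along the fingers, x is the direction in which the jaws open and shut, and the axes are right-handed (so a half turn about z gives the same grasp; the last joint's range is limited). The gripper opens to 88 mm and grips with 3 to 60 N. Pads are 20 mm wide; open, the fingers measure 115 mm over their backs; the gripper's body (75 mm by 178 mm) begins 61 mm behind the grasp point.
Start: joints at [-1.204, 0.423, 1.63, -0, 1.089, -0.019], TCP at [0.235, -0.579, 0.223] pointing down, gripper open.
Joint ranges: [-3, 3], [-0.9, 2.11], [0.09, 2.58], [-1.31, 4.45], [0.11, 2.69], [-2.54, 2.54]. Speed limits (rad/s): [2.39, 2.39, 3.01, 3.14, 3.14, 3.14].

### API

Orientations are given as a unit quaternion [w, x, y, z].
In Python, from station import move_pose, movel, movej, command_gripper, wait, inverse_kinematics, read_camera, camera_info, MotionError, job_done, get_time, get_joint_pos, get_qvel, get_effort, get_tcp_pos, get_ee_rot, get_ft_force, get_ft_torque, get_grip_width gives the robot as it stands. Calls block until the motion is done:
- move_pose(position, orientation): joint-space move of the TCP to a pose.
- movel(position, frame=None, v=0.15, until_force=None): straight line of the TCP; frame=None keeps the orientation; v is the mean speed in m/s. With until_force (N) it stops when the force on the tool has changed by that much, and returns True; else False.
- movej(angles): joint-space move.
- command_gripper(opening): opening from 0.0 (shut) to 1.0 (fully open); the grip force is fixed at half the most; returns when the fingers have stopped.
- wait(seconds).
- inverse_kinematics(position, orientation): joint angles nearest the present ones, or None.
- read_camera(name): name is "side" or "top"; returns the picture (420x560x3 uint8, red, green, blue); there is no depth.
- camera_info(name): a dict with "intrinsics" (3x3 intrinsics, pixels), "T" (4x4, takes a point from camera to world coordinates). Camera axes: x right, y up, looking along -z (the intrinsics and any distortion apply to the point x, -y, -z); pixel columns grow to the right and rows downward; lengths in m; the calibration is good to about 2 mm. A picture is of the moment at which its call begins. camera_info takes no time and is no camera call.
A pose or a line that the arm cannot do raises MotionError and nothing moves.
- job_done(): hands the job in, once; it reports no verdict.
Readings, each from a call of its own:
- get_time(): time.
- get_joint_pos(): joint angles.
- get_qvel(): joint speeds.
- get_effort(): joint torques, N m.
- get_tcp_pos(): TCP position.
- get_ee_rot(): TCP orientation.
- get_ft_force(): force on the tool from outside, world axes, zero at the start.
- get_ft_torque(): the same for the moment, N m.
- get_grip_width(): opening from 0.0 (shut) to 1.0 (fully open).
Only numpy, scipy, OpenCV 4.12 (cv2) and the standard library are available. Lean on these libraries where they do the work, as an engineer would, in place of code of your own. Each camera call takes 0.05 s, during which the arm holds its last target.

## Working session

There is one attempt and no reset: what is moved stays moved. The work goes in short steps, each a Python script; the robot and the scene stay as the last script left them, time stands still between calls to the robot, and variables do not carry over. Pictures are saved under pics/ and viewed, and the job is handed in when it is done.

```bash
mkdir -p pics; ls
python3 - <<'E'
from station import *
import cv2,numpy as np
np.set_printoptions(precision=4,suppress=True)
for n in ("side","top"):
    im=read_camera(n); cv2.imwrite(f"pics/{n}0.png",im[:,:,::-1]); i=camera_info(n); print(n,i)
print(get_time(),get_tcp_pos(),get_ee_rot())
E
```

```text
pics
side {'intrinsics': array([[542.2405,   0.    , 271.4215],
       [  0.    , 542.2405, 204.0583],
       [  0.    ,   0.    ,   1.    ]]), 'T': array([[-0.9995,  0.0085, -0.031 ,  0.5252],
       [-0.0317, -0.4141,  0.9097,  1.106 ],
       [-0.0051,  0.9102,  0.4142,  0.6219],
       [ 0.    ,  0.    ,  0.    ,  1.    ]])}
top {'intrinsics': array([[397.7811,   0.    , 278.6308],
       [  0.    , 397.7811, 209.9801],
       [  0.    ,   0.    ,   1.    ]]), 'T': array([[-0.0027,  0.9884, -0.1521,  0.4215],
       [-1.    , -0.0031, -0.0028, -0.0995],
       [-0.0033,  0.1521,  0.9884,  0.8995],
       [ 0.    ,  0.    ,  0.    ,  1.    ]])}
0.1 [ 0.235  -0.5786  0.222 ] [-0.0004  0.8295 -0.5584 -0.0006]
```

View pics/side0.png

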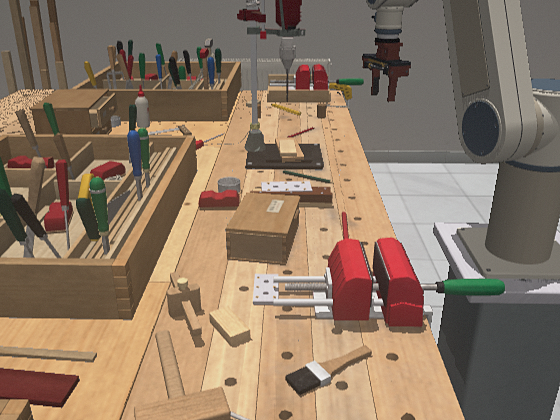

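View pics/top0.png

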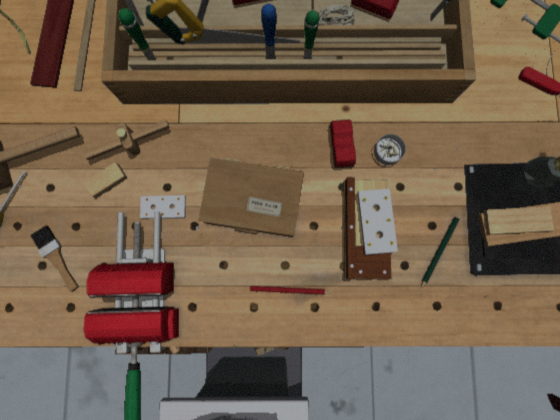

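Run:
```python
import cv2
a=cv2.imread("pics/top0.png"); 
cv2.imwrite("pics/c1.png",cv2.resize(a[165:290,320:420],None,fx=4.8,fy=4.8,interpolation=cv2.INTER_CUBIC))
b=cv2.imread("pics/side0.png")
cv2.imwrite("pics/c2.png",cv2.resize(b[165:215,230:340],None,fx=7,fy=7,interpolation=cv2.INTER_CUBIC))
cv2.imwrite("pics/c3.png",cv2.resize(a[190:225,130:195],None,fx=6,fy=6,interpolation=cv2.INTER_CUBIC))
```

```text
(no output)
```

View pics/c1.png

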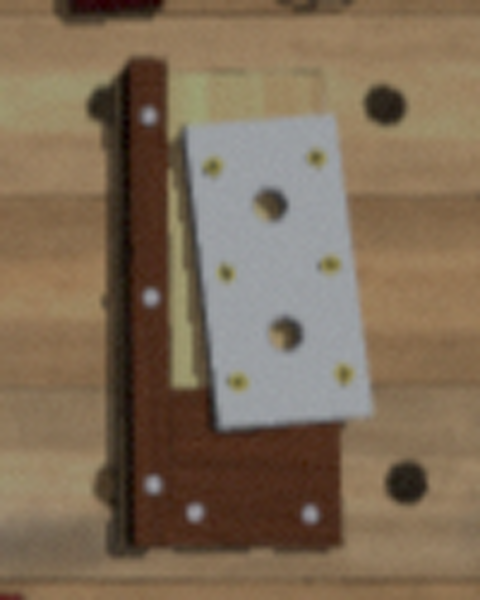

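View pics/c2.png

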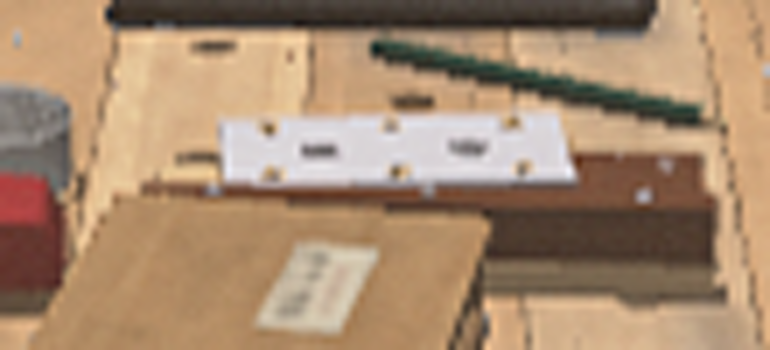

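The plate meant is the one at top-view (378,220): it lies on the fixture, against the dark ledge. The other white plate at (162,207), by the vice, is smaller and not on the fixture. Next I measure the corners.

```bash
cat > h.py <<'E'
from station import *
import cv2,numpy as np
np.set_printoptions(precision=4,suppress=True)
def ray(n,uv,z):
    i=camera_info(n);K=i["intrinsics"];T=i["T"]
    uv=np.atleast_2d(uv).astype(float)
    d=np.c_[(uv[:,0]-K[0,2])/K[0,0],-(uv[:,1]-K[1,2])/K[1,1],-np.ones(len(uv))]@T[:3,:3].T
    o=T[:3,3]; return o+d*((z-o[2])/d[:,2])[:,None]
def platemask(im):
    hsv=cv2.cvtColor(im,cv2.COLOR_RGB2HSV)
    m=((hsv[...,1]<60)&(hsv[...,2]>125)).astype(np.uint8)
    return m
def plate(im,z=0.032,off=(320,150,440,300)):
    x0,y0,x1,y1=off
    c=cv2.resize(im[y0:y1,x0:x1],None,fx=8,fy=8,interpolation=cv2.INTER_CUBIC)
    m=cv2.morphologyEx(platemask(c),cv2.MORPH_CLOSE,np.ones((41,41)))
    m=cv2.morphologyEx(m,cv2.MORPH_OPEN,np.ones((81,81)))
    cs,_=cv2.findContours(m,cv2.RETR_EXTERNAL,cv2.CHAIN_APPROX_NONE)
    k=max(cs,key=cv2.contourArea)[:,0,:]
    uv=(k+.5)/8-.5+np.array([x0,y0])
    P=ray("top",uv,z)[:,:2]*1000
    r=cv2.minAreaRect(P.astype(np.float32))
    return uv,P,r
E
python3 - <<'E'
from h import *
im=read_camera("top")
uv,P,r=plate(im); print(r, cv2.boxPoints(r))
# fence
x0,y0,x1,y1=320,160,420,290
c=cv2.resize(im[y0:y1,x0:x1],None,fx=8,fy=8,interpolation=cv2.INTER_CUBIC)
h=cv2.cvtColor(c,cv2.COLOR_RGB2HSV).astype(int)
for p in [(148,200),(148,400),(250,470),(115,300),(185,300),(100,480),(270,100),(320,85)]:
    q=(int(p[0]/4.8*8),int((p[1]/4.8+5)*8)); print(p,c[q[1],q[0]],h[q[1],q[0]])
# bright profile across fence
for v in (190,205,220,240,255): print(v, im[v,340:365].sum(1)//3)
for u in (348,350,352): print(u, im[172:184,u].sum(1)//3, im[270:286,u].sum(1)//3)
E
```

```text
((531.3174438476562, -314.4289855957031), (143.48057556152344, 70.8224868774414), 4.457420825958252) [[ 457.0421 -284.7004]
 [ 462.5462 -355.3087]
 [ 605.5928 -344.1576]
 [ 600.0887 -273.5493]]
(148, 200) [70 38 18] [ 12 189  70]
(148, 400) [78 47 30] [ 11 157  78]
(250, 470) [72 40 26] [  9 163  72]
(115, 300) [65 53 38] [ 17 106  65]
(185, 300) [148 140 103] [ 25  78 148]
(100, 480) [77 60 41] [ 16 119  77]
(270, 100) [155 133  97] [ 19  95 155]
(320, 85) [149 127  94] [ 18  94 149]
190 [ 93  65  37  38  46  24   9  37  49  74 106 111  79  56  70 123 133 132
 127 141 148 146 148 147 143]
205 [102 100  67  55  42  25  20  33  43  45  47  49  52  52  64 120 126  90
  71  68 142 156 160 159 160]
220 [121 116  75  56  39  27  21  31  45  47  52  48  47  49  57  95 129 135
  96  76  62  84 143 157 157]
240 [106 105  68  57  39  36  25  25  48  48  52  50  47  41  55  82 126 137
 139 133  91  80  72  69 144]
255 [111 112  78  60  42  46  28  22  46  51  51  49  50  44  46  42  44  50
  51  47  49  50  46  47  42]
348 [120 120 122 122  98  70  51  49  48  45  47  45] [ 45  41  42  38  40  44  40  35  38  49  62  88 107 116 116 101]
350 [115 119 122 122  99  63  48  46  43  50  50  48] [ 53  49  53  49  44  48  48  50  45  57  84 103 111 115 114  97]
352 [118 116 123 124 107  78  55  45  47  48  48  49] [ 45  45  47  44  49  50  47  43  47  81 107 111 115 116 117 100]
```

```bash
cat > fx.py <<'E'
from h import *
def fence(im):
    g=cv2.GaussianBlur(im,(3,3),0).mean(2)
    pts=[]
    for v in list(range(181,186))+list(range(192,243)):
        row=im[v,350:359].mean(1)
        # crossing of 88 between fence (48) and base(130)
        for k in range(2,8):
            if row[k]<85<=row[k+1] and row[:k].max()<120:
                pts.append((350+k+(85-row[k])/(row[k+1]-row[k]),v)); break
    return np.array(pts)
if __name__=="__main__":
    im=read_camera("top")
    p=fence(im); W=ray("top",p,0.038)*1000
    c=np.polyfit(W[:,0],W[:,1],1); r=W[:,1]-np.polyval(c,W[:,0]); ok=abs(r)<1.5
    c=np.polyfit(W[ok,0],W[ok,1],1); print("inner face y =",c, ok.sum(),len(ok),(W[ok,1]-np.polyval(c,W[ok,0])).std())
    # ends
    for u in (348,349,350,351,352):
        col=im[:,u].mean(1)
        a=[v+(85-col[v])/(col[v+1]-col[v]) for v in range(172,182) if col[v]>85>=col[v+1]][:1]
        b=[v+(85-col[v])/(col[v+1]-col[v]) for v in range(276,288) if col[v]<85<=col[v+1]][:1]
        print(u,a,b,ray("top",(u,a[0]),.038)[0]*1000,ray("top",(u,b[0]),.038)[0]*1000)
    # ledge bottom edge z=20 and ledge step
    for u in (360,365,370,375,380,385):
        col=im[:,u].mean(1)
        b=[v+(85-col[v])/(col[v+1]-col[v]) for v in range(270,285) if col[v]<85<=col[v+1]][:1]
        print(u,b,ray("top",(u,b[0]),.02)[0]*1000)
    for u in (357,358,359):
        col=im[:,u].mean(1); print(u,col[238:252].astype(int)); 
        b=[v+(95-col[v])/(col[v+1]-col[v]) for v in range(240,252) if col[v]>95>=col[v+1]][:1]
        if b: print(b,ray("top",(u,b[0]),.02)[0]*1000)
    # screws on the fence
    x0,y0=340,160
    s=cv2.resize(im[160:290,340:364],None,fx=8,fy=8,interpolation=cv2.INTER_CUBIC)
    for cc in cv2.findContours(((s.min(2)>90)).astype(np.uint8),cv2.RETR_EXTERNAL,cv2.CHAIN_APPROX_NONE)[0]:
        if 40<cv2.contourArea(cc)<1500:
            q=(cc[:,0].mean(0)+.5)/8-.5+[x0,y0]; print("blob",q,ray("top",q,.038)[0]*1000)
E
python3 fx.py
```

```text
inner face y = [  -0.0176 -253.6313] 49 49 0.3117298136997756
348 [np.float64(176.37142857142857)] [np.float64(280.90588235294115)] [ 628.9757 -251.1818   38.    ] [ 400.589  -244.5189   38.    ]
349 [np.float64(176.45689655172413)] [np.float64(280.77647058823527)] [ 628.7737 -253.3936   38.    ] [ 400.8551 -246.6572   38.    ]
350 [np.float64(176.39423076923077)] [np.float64(280.0)] [ 628.9085 -255.6152   38.    ] [ 402.4799 -248.8364   38.    ]
351 [np.float64(176.43010752688173)] [np.float64(279.3636363636364)] [ 628.8193 -257.8301   38.    ] [ 403.8112 -251.0079   38.    ]
352 [np.float64(176.77659574468086)] [np.float64(279.0882352941176)] [ 628.0238 -260.0232   38.    ] [ 404.3844 -253.1571   38.    ]
360 [np.float64(279.8217821782178)] [ 402.4091 -273.7221   20.    ]
365 [np.float64(279.7674418604651)] [ 402.4974 -284.6023   20.    ]
370 [np.float64(279.697247706422)] [ 402.6197 -295.4833   20.    ]
375 [np.float64(278.8073394495413)] [ 404.5002 -306.4335   20.    ]
380 [np.float64(279.81632653061223)] [ 402.3079 -317.2214   20.    ]
385 [np.float64(279.7111111111111)] [ 402.5
[... 332 characters left out ...]
 49  44]
[np.float64(245.29285714285714)] [ 477.4284 -274.0504   20.    ]
blob [347.2776 283.423 ] [ 395.3149 -242.8275   38.    ]
blob [360.1953 271.2922] [ 420.7706 -271.1813   38.    ]
blob [340.0859 270.625 ] [ 422.2961 -228.2249   38.    ]
blob [351.456  265.4745] [ 433.1463 -252.8745   38.    ]
blob [340.1984 259.7797] [ 445.3314 -229.0689   38.    ]
blob [340.5938 252.25  ] [ 461.4343 -230.3422   38.    ]
blob [351.0164 226.4951] [ 517.1568 -254.4803   38.    ]
blob [340.0807 225.1863] [ 520.0936 -230.771    38.    ]
blob [340.2349 200.0953] [ 575.5739 -232.5606   38.    ]
blob [339.7564 192.3431] [ 592.9382 -231.9609   38.    ]
blob [350.5574 188.6723] [ 601.1156 -256.0134   38.    ]
```

The fixture is consistent on four checks: far fence end, ledge step, inner-face slope and screw line. Its origin is about (550, -299) mm, with the fence direction about -0.018 rad from world x. The plate sits at fixture (-16, +18) mm, turned 0.096 rad, and measures 143x71 mm. First I push it sideways onto the fence.

```bash
cat >> h.py <<'E'
O=np.array([0.550,-0.2988]); YAW=-0.018
xf=np.array([-np.sin(YAW),np.cos(YAW)]); yf=np.array([-np.cos(YAW),-np.sin(YAW)])
def w(x,y,z): # fixture mm -> world m
    p=O+(x*xf+y*yf)/1000; return [p[0],p[1],z/1000]
def f(p): d=np.asarray(p)[:2]-O; return np.array([d@xf,d@yf])*1000
th=np.arctan2(-xf[1],-xf[0]); Q=[0,np.cos(th/2),np.sin(th/2),0]
def rep(r):
    c=np.array(r[0])/1000; b=cv2.boxPoints(r); e=[b[1]-b[0],b[2]-b[1]]; e=max(e,key=np.linalg.norm); e=e*np.sign(e[0])
    return f(c), np.arctan2(e[1],e[0])-YAW, r[1]
E
python3 - <<'E'
from h import *
command_gripper(0)
move_pose(w(-80,27,130),Q)
movel(w(-80,27,24),v=.12)
print(get_time(),f(get_tcp_pos()),get_tcp_pos(),get_ft_force())
s=movel(w(-43,27,24),v=.025,until_force=8)
print(s,get_time(),f(get_tcp_pos()),get_ft_force())
im=read_camera("top"); cv2.imwrite("pics/t1.png",cv2.resize(im[150:300,320:440],None,fx=4,fy=4,interpolation=cv2.INTER_CUBIC)[:,:,::-1])
cv2.imwrite("pics/s1.png",cv2.resize(read_camera("side")[140:220,220:360],None,fx=5,fy=5,interpolation=cv2.INTER_CUBIC)[:,:,::-1])
E
```

```text
3.9333 [-80.4264  26.4778] [ 0.5221 -0.3787  0.0247] [-0.0545 -0.6453  0.0385]
True 5.275 [-44.7259  27.1412] [ 0.4107 -0.8798  1.6197]
```

View pics/t1.png

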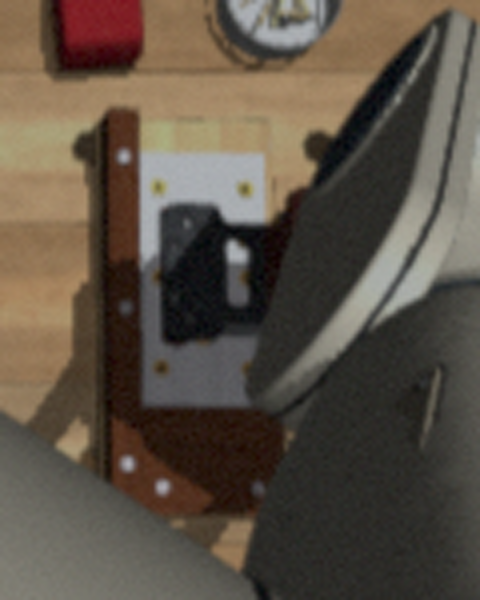

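View pics/s1.png

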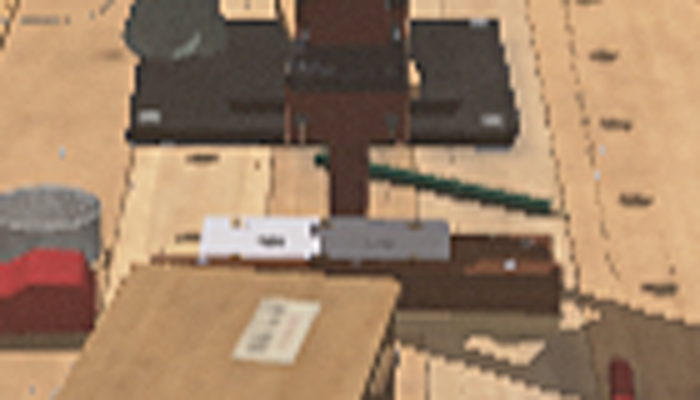

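The plate is now flush with the fence: its left edge runs along the fence in the top crop. I back off and move behind the trailing edge with the jaws part open, so it is a two-point push.

Run:
```python
from h import *
movel(w(-60,27,24),v=.08)
movel(w(-60,27,90),v=.2)
command_gripper(0.41)
move_pose(w(-1,112,90),Q)
im=read_camera("top"); cv2.imwrite("pics/t2.png",cv2.resize(im[150:300,320:440],None,fx=4,fy=4,interpolation=cv2.INTER_CUBIC)[:,:,::-1])
movel(w(-1,112,23),v=.1)
print(get_time(),f(get_tcp_pos()),get_tcp_pos(),get_ft_force(),get_grip_width())
cv2.imwrite("pics/s2.png",cv2.resize(read_camera("side")[140:220,220:360],None,fx=5,fy=5,interpolation=cv2.INTER_CUBIC)[:,:,::-1])
```

```text
8.2833 [ -1.2151 111.6851] [ 0.4383 -0.298   0.0232] [ 0.4219  0.8342 -0.1149] 0.4063013698472261
```

View pics/t2.png

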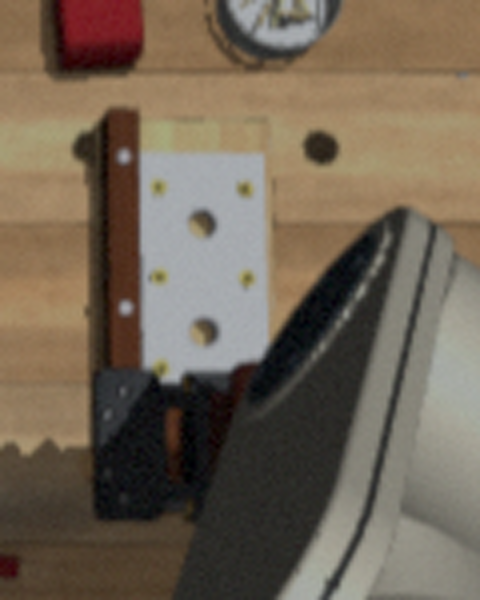

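View pics/s2.png

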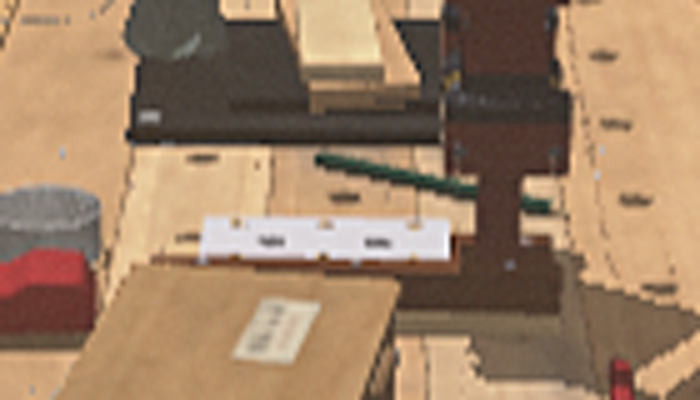

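The plate is flush with the fence and the fingers are clear behind it. Pushing along the fence now.

Run:
```python
from h import *
s=movel(w(-1,88,23),v=.03,until_force=12)
print(s,get_time(),f(get_tcp_pos()),get_ft_force())
for y in np.arange(87,78.4,-1):
    s=movel(w(-1,y,23),v=.02,until_force=10)
    print(s,round(get_time(),2),f(get_tcp_pos()),get_tcp_pos()[2],get_ft_force())
    if s: break
cv2.imwrite("pics/s3.png",cv2.resize(read_camera("side")[140:220,220:360],None,fx=5,fy=5,interpolation=cv2.INTER_CUBIC)[:,:,::-1])
im=read_camera("top"); cv2.imwrite("pics/t3.png",cv2.resize(im[150:300,320:440],None,fx=4,fy=4,interpolation=cv2.INTER_CUBIC)[:,:,::-1])
```

```text
False 9.2833 [-0.9631 87.8887] [0.7445 0.5806 0.8056]
False 9.53 [-0.9282 87.1656] 0.022892672967241526 [-2.8015  0.3877  1.2578]
False 9.78 [-0.979  85.9008] 0.022949933514992117 [-0.5098 -0.1498  0.5043]
False 10.03 [-1.1474 84.4227] 0.023113293111283212 [-0.1104 -0.1337 -0.0238]
False 10.28 [-1.0828 83.6949] 0.023086607269656223 [-0.521  -0.0799 -0.4875]
False 10.53 [-1.0249 82.8875] 0.023020422830367315 [-0.3029 -0.1991  0.8272]
False 10.78 [-1.0155 81.9304] 0.022990835661410955 [ 0.8026 -0.5402  0.0811]
False 11.03 [-1.005  80.9658] 0.02300642393711447 [ 0.2197 -0.8095  0.0541]
False 11.28 [-0.8995 80.2946] 0.02291689568933156 [-2.2057  0.5543  0.5295]
False 11.53 [-0.9396 79.0942] 0.022938758645335122 [-1.3738 -0.1902 -0.0019]
```

View pics/s3.png

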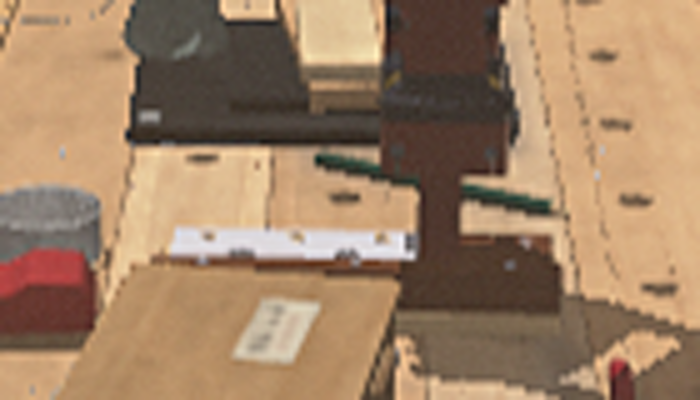

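View pics/t3.png

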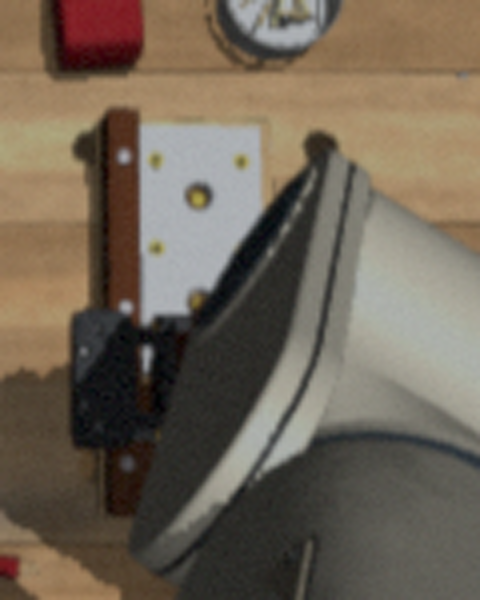

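It appears to have dropped: the pins show brass in the holes and the plate sits lower against the fence in the side view. I back off for a clear look.

Run:
```python
from h import *
movel(w(-1,92,23.5),v=.06)
movel(w(-1,105,120),v=.2)
movej([-1.204,0.423,1.63,0,1.089,-0.019])
wait(.3)
im=read_camera("top"); si=read_camera("side")
cv2.imwrite("pics/t4full.png",im[:,:,::-1])
a=cv2.resize(im[165:265,335:415],None,fx=6,fy=6,interpolation=cv2.INTER_CUBIC)
cv2.imwrite("pics/t4.png",a[:,:,::-1])
cv2.imwrite("pics/s4.png",cv2.resize(si[165:215,240:340],None,fx=7,fy=7,interpolation=cv2.INTER_CUBIC)[:,:,::-1])
for z in (.024,.032): print(z,rep(plate(im,z)[2]))
print(get_time(),get_ft_force())
```

```text
0.024 (array([-1.9141, -1.744 ]), np.float32(-0.001472326), (68.77739715576172, 143.06256103515625))
0.032 (array([-0.0971, -0.5209]), np.float32(-0.0014732014), (68.14893341064453, 141.75523376464844))
14.4 [ 0.0886 -0.2157  0.0616]
```

View pics/t4.png

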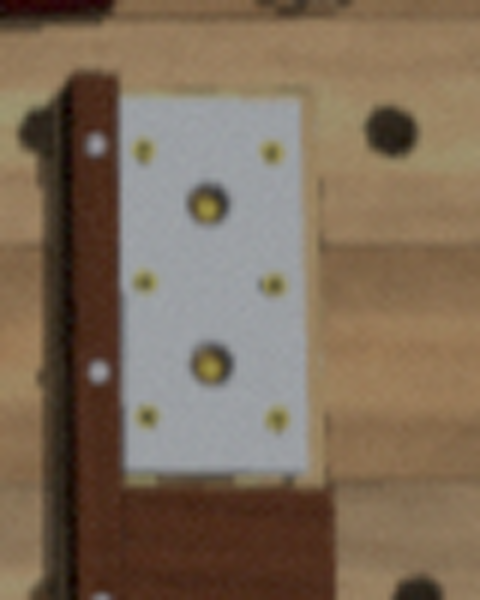

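View pics/s4.png

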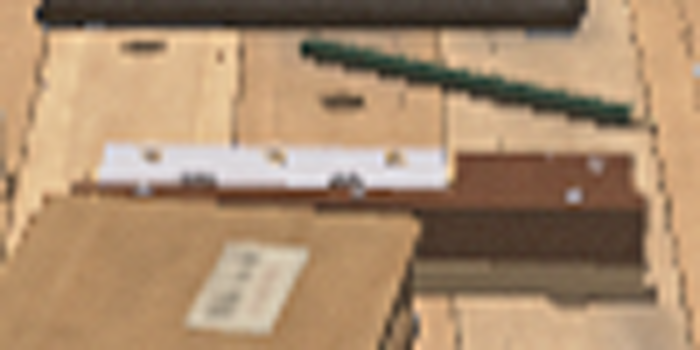

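View pics/t4full.png

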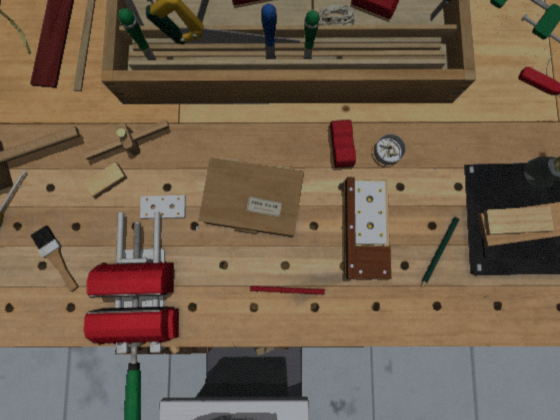

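Both pins now stand in the holes. I check the height and level by triangulating the three bushings on the open side, using the first pictures as a 32 mm reference.

Run:
```python
from h import *
def tri(a,b):
    oA,oB=[camera_info(n)["T"][:3,3] for n in("top","side")]
    dA=ray("top",a,0)[0]-oA; dB=ray("side",b,0)[0]-oB
    s=np.linalg.lstsq(np.c_[dA,-dB],oB-oA,rcond=None)[0]
    p,q=oA+s[0]*dA,oB+s[1]*dB; return (p+q)/2*1000,np.linalg.norm(p-q)*1000
def blobs(im,box,sat):
    x0,y0,x1,y1=box
    c=cv2.resize(im[y0:y1,x0:x1],None,fx=8,fy=8,interpolation=cv2.INTER_CUBIC)
    h=cv2.cvtColor(c,cv2.COLOR_RGB2HSV)
    return h
def cen(im,uv,r=3):  # saturation-weighted centroid around a guess
    u,v=np.round(uv).astype(int); s=cv2.cvtColor(im,cv2.COLOR_RGB2HSV)[v-r:v+r+1,u-r:u+r+1,1].astype(float)
    s=np.clip(s-70,0,None); g=np.mgrid[v-r:v+r+1,u-r:u+r+1]
    return np.array([(g[1]*s).sum(),(g[0]*s).sum()])/s.sum()
rd=lambda n: cv2.imread(n)[:,:,::-1].copy()
cr=lambda p,k,o:(np.array(p)+.5)/k-.5+np.array(o)
t0,s0=rd("pics/top0.png"),rd("pics/side0.png"); t1,s1=read_camera("top"),read_camera("side")
T0=[(316,157),(330,264),(344,373)];S0=[(268,128),(391,125),(512,123)]
T1=[(272,152),(273,285),(278,419)];S1=[(152,156),(275,156),(395,158)]
for nm,ti,si,T,S,kt,ot,os in(("before",t0,s0,T0,S0,4.8,(320,165),(230,165)),("now",t1,s1,T1,S1,6,(335,165),(240,165))):
    for a,b in zip(T,S):
        a=cen(ti,cr(a,kt,ot)); b=cr(b,7,os); p,g=tri(a,b); print(nm,a,b,p,round(g,1),f(p/1000))
# obstacle check
d=np.abs(t1.astype(int)-t0).max(2)
for n,(x0,y0,x1,y1) in dict(tin=(370,130,410,170),block=(328,118,360,168),pencil=(245,282,330,298)).items(): print(n,d[y0:y1,x0:x1].max(),d[y0:y1,x0:x1].mean())
```

```text
before [385.5506 197.519 ] [267.8571 182.8571] [ 583.0332 -333.8305   32.8717] 2.1 [-34.4302 -33.6584]
before [388.3271 219.688 ] [285.4286 182.4286] [ 533.0906 -337.6487   33.1544] 1.3 [-39.1467  16.2075]
before [391.1853 242.4981] [302.7143 182.1429] [ 483.2625 -341.7486   32.7719] 1.6 [-44.1429  65.9536]
now [380.0261 189.8391] [261.2857 186.8571] [ 601.8664 -324.5247   24.2284] 1.5 [-24.787  -52.3211]
now [380.0748 212.014 ] [278.8571 186.8571] [ 551.4731 -322.2009   25.6294] 1.7 [-23.3706  -1.894 ]
now [380.9729 234.3484] [296.     187.1429] [ 502.2191 -322.2839   25.1001] 2.4 [-24.3401  47.3505]
tin 12 2.945
block 20 4.33875
pencil 15 3.251470588235294
```

The bushing tops went from 32.8-33.2 mm to 24.2-25.6 mm, so the plate dropped about 8 mm and lies level end to end. That is the seated height. The tin, block and pencil are unchanged.

```bash
python3 -c "
from station import *
print(get_time()); job_done()"
```

```text
14.5
the job is handed in; nothing more can be done
```

The drill template is seated over both pins and lies flat on the fixture base. I pushed it onto the fence with the shut fingertips. I then pushed it along the fence from its trailing edge with two fingertips until it dropped, backed off, and handed in at 14.5 s.

**Last checks:**
- **Pins:** both brass pins are visible inside the large holes.
- **Height:** triangulated bushing tops went from about 33 mm to 24–25.6 mm, against a nominal 24 mm when seated. The 1.4 mm spread along the plate shows no trend, so it lies level end to end.
- **Angle:** the plate is parallel to the fence to about 0.0015 rad.
- **Other objects:** the tin, block and pencil show no change in the images.
- **Forces:** wrist readings after each move stayed below 4 N.

**Disagreement:** the measured plate centre came out about 2 mm from nominal in both x and y. That is slightly more than the 1.5 mm hole clearance but within the 2 mm calibration error, so I take it as an offset in my fixture origin.

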